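Shut the loaded test chamber and open the empty one

ROBOT

A 7-joint arm with a two-finger parallel gripper is mounted at the origin on the work surface. World frame = base frame: x ahead of the robot, y to its left, z up, the work surface at z = 0. Lengths are in mm, angles in rad, forces in N, time in s.
With the tool pointing down it reaches from about 400 to 875 mm from the base axis. Payload 4.4 kg.
Tool frame: the origin (TCP) lies at the very end of the fingers, on their centre line; the grasp point (between the pads) lies 19 mm behind it; z points along the fingers, x is the direction in which the jaws open and shut, and the axes are right-handed (so a half turn about z gives the same grasp; the last joint's range is limited). The gripper opens to 85 mm and grips with 20 to 120 N. Pads are 22 mm wide; open, the fingers measure 114 mm over their backs; the gripper's body (76 mm by 85 mm) begins 54 mm behind the grasp point. The pads swing forward as they close: fully open they stand 13 mm farther back than shut.
Start: joints at [-1.407, 0.628, 0.038, 1.517, -0.027, 0.996, -0.02], TCP at [148.032, 632.934, 194.113] pointing down, gripper open.
Joint ranges: [-3.06, 3.06], [-0.37, 2.12], [-1.25, 1.32], [0.18, 2.47], [-1.1, 4.24], [0.23, 1.98], [-2.94, 2.94]. Speed limits (rad/s): [2.57, 2.57, 3.14, 3.14, 3.14, 3.14, 3.14].

INTERFACE

Orientations are given as [roll, pitch, yaw] about the fixed x, y, z axes, in that order (R = Rz(yaw) Ry(pitch) Rx(roll)).
In Python, from cell import telemetry, get_image, get_calibration, ctrl gives the robot as it stands. The module is installed in compiled form; this text tells all that it offers.
- The arm moves only by the tool arm_command, never from a script. Its arguments are lists of equal length, an entry for each row: "rot": the turn, a rotation vector about the world's x, y, z in degrees, a list of three; "slide": the shift along the world's x, y, z in mm, a list of three; "gripper": the finger opening in mm, from 0 to 85.4. A call has 1 to 5 rows; each row shifts and turns the pose as measured when the row begins; what a row does not reach is not made up. A row lasts 1/12 s, in which the tool goes at most 41.7 mm and 7.16 degrees, less where a joint would pass 70% of its speed; a pose out of reach is approached as far as the arm can. A call with a gripper value outside its range is refused whole. The fingers move at their own pace and stop on an object; the grip force is fixed at half the most. Time passes only in rows, so rows that do not move let the fingers close. It gives the time, the measured TCP pose, the force and the opening at its end, in the units of the state.
- telemetry.read_state(): the state, without advancing time (a new reading comes with each control period).
- get_image(name): name is "scene" or "top" or "wrist"; returns (picture, depth): 384x512x3 uint8, red, green, blue; 384x512 float32, mm along the optical axis (not along the pixel's ray), 0 where there is no reading.
- get_calibration(name): a dict with "fx", "fy", "cx", "cy" (pixels), "xyz" and "attitude" of the camera in the world. Camera axes: x right, y up, looking along -z (the intrinsics and any distortion apply to the point x, -y, -z); pixel columns grow to the right and rows downward; lengths in mm; the calibration is good to about 2 mm. A picture is of the moment at which its call begins: read the wrist's pose just before it. get_calibration takes no time and is no camera call; for the wrist camera it gives the pose at the moment of the call.
- ctrl.finish_job(): hands the job in, once; it reports no verdict.
The state is a dict: "clock": time; "qpos": joint angles; "qd": joint speeds; "tau": joint torques, N m; "eef_pos": TCP position; "tool_rot": TCP orientation; "force": force on the tool from outside, world axes, zero at the start; "torque": the same for the moment, N m; "width": finger opening in mm.
Only numpy, scipy, OpenCV 4.12 (cv2) and the standard library are available. Lean on these libraries where they do the work, as an engineer would, in place of code of your own. Each camera call takes 0.05 s, during which the arm holds its last target.

TASK

Two clear test chambers stand on the bench, both with their sliding sash left part-way up. Using the handles on top of the sashes, lower the sash of the chamber that holds the circuit board until it is fully shut, and raise the sash of the empty chamber all the way up, ready for the next board.

Things in the scene. Friction and masses are not known exactly. Their poses are not given: they have to be found in the camera images.
- loaded_sash (a joint): Sash of the test chamber that holds a green circuit board (80 x 100 mm). In m: 0 = shut, 0.100 = fully raised (stop). Slides straight up and down, stays where left; about 7.5 N raises it, 2.5 N lowers it; starts part-way up. The chamber: fixed clear box, aluminium corners, 200 deep x 220 wide x 150 mm high, its sash side facing the robot within about 17 degrees.
- loaded_grip (a point): Centre of the handle bar on top of the sash of the chamber that holds a green circuit board (80 x 100 mm): black bar 106 mm long (point's y), 14 x 14 mm thick, on two uprights 94 mm apart, 33 mm clear under it. 190 mm above the bench when shut, 290 mm fully raised. x points level back into the chamber, z up. The chamber's flat roof starts 9 mm behind the bar's centre, 40 mm below it when shut.
- empty_sash (a joint): Sash of the test chamber that is empty. In m: 0 = shut, 0.100 = fully raised (stop). Slides straight up and down, stays where left; about 7.5 N raises it, 2.5 N lowers it; starts part-way up. The chamber: fixed clear box, aluminium corners, 200 deep x 220 wide x 150 mm high, its sash side facing the robot within about 17 degrees.
- empty_grip (a point): Centre of the handle bar on top of the sash of the chamber that is empty: black bar 106 mm long (point's y), 14 x 14 mm thick, on two uprights 94 mm apart, 33 mm clear under it. 190 mm above the bench when shut, 290 mm fully raised. x points level back into the chamber, z up. The chamber's flat roof starts 9 mm behind the bar's centre, 40 mm below it when shut.

How it is judged (in metres and radians):
At the end, for the whole second after the job is handed in: The sash of the chamber with the board is within 12 mm of fully shut and the sash of the empty chamber is raised to within 15 mm of its top stop (value of joint loaded_sash below 0.012 m and value of joint empty_sash above 0.085 m); the robot touches nothing.
It also fails if it takes over 45 s, if anything falls off the work surface, if the arm or the gripper's body presses on something with over 40 N, if the wrist force passes 120 N, or if a joint passes its speed limit or range.

## Working session

There is one attempt and no reset: what is moved stays moved. The work goes in short steps, Python scripts to look and compute and a tool call to move; the robot and the scene stay as the last step left them, time stands still between calls to the robot, and variables do not carry over. Pictures are saved under pics/ and viewed, and the job is handed in when it is done.

Besides the shell and the picture viewer there is one more tool, called after "Emit:" by a JSON object that holds its "fn" and its "kwargs". arm_command: Moves the arm, as the interface text tells. Its arguments: {"type":"object","properties":{"rot":{"type":"array"},"slide":{"type":"array"},"gripper":{"type":"array"}},"required":["rot","slide","gripper"]}

```bash
mkdir -p pics; python3 - <<'E'
from cell import telemetry,get_image,get_calibration,ctrl
import cv2,numpy as np
s=telemetry.read_state();print({k:np.round(v,3).tolist() for k,v in s.items()})
for n in ["scene","top","wrist"]:
    c=get_calibration(n);p,d=get_image(n);print(n,c)
    cv2.imwrite(f"pics/{n}0.png",p[:,:,::-1]);np.savez(f"{n}0.npz",p=p,d=d,c=np.array(c,dtype=object))
E
```

```text
{'clock': 0.0, 'qpos': [-1.407, 0.629, 0.038, 1.518, -0.027, 0.996, -0.02], 'qd': [-0.001, 0.0, -0.0, -0.001, 0.001, -0.001, 0.002], 'tau': [-0.001, -56.34, 1.226, -19.344, 0.011, 0.011, -0.0], 'eef_pos': [147.847, 632.246, 193.192], 'tool_rot': [-3.142, 0.002, 1.341], 'force': [0.22, 0.742, -0.538], 'torque': [-0.007, 0.002, -0.052], 'width': 85.461}
scene {'fx': 491.46684848433637, 'fy': 491.46684848433637, 'cx': 250.39558881441, 'cy': 194.86128332034713, 'xyz': array([ 535.31521116,  363.34609079, 1245.99967531]), 'attitude': array([ 0.33218518, -0.00600091,  3.10551916])}
top {'fx': 402.67729058576606, 'fy': 402.67729058576606, 'cx': 253.58400945491607, 'cy': 192.9885625919989, 'xyz': array([465.34397128, -11.28317909, 963.4227172 ]), 'attitude': array([ 0.04772616,  0.00405288, -1.59331906])}
wrist {'fx': 328.8398522763229, 'fy': 328.8398522763229, 'cx': 258.05386835287567, 'cy': 190.43293024434294, 'xyz': array([ 81.99045979, 647.85400162, 374.04552281]), 'attitude': array([-0.27060674,  0.00188845,  1.34137861])}
```

View pics/scene0.png

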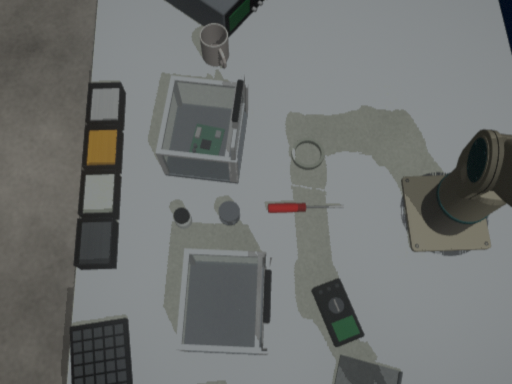

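View pics/top0.png

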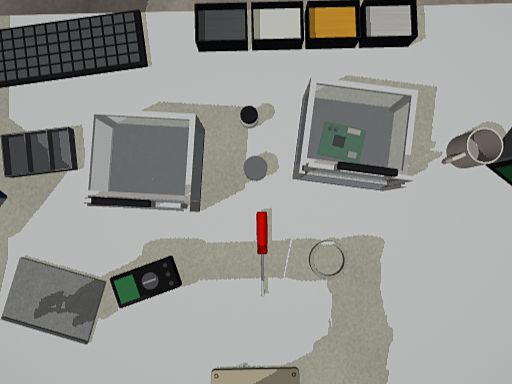

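```bash
cat > h.py <<'E'
import numpy as np,cv2
from scipy.spatial.transform import Rotation as R
def load(n):
    z=np.load(n+".npz",allow_pickle=True);return z['p'],z['d'],z['c'].item()
def P(c,u,v,d):
    u=np.asarray(u,float);v=np.asarray(v,float);d=np.asarray(d,float)
    q=np.stack([(u-c['cx'])/c['fx']*d,-(v-c['cy'])/c['fy']*d,-d],-1)
    return R.from_euler('xyz',c['attitude']).apply(q.reshape(-1,3))+c['xyz']
E
python3 - <<'E'
from h import *
p,d,c=load("top0")
for i,(x,y,w,h) in enumerate([(75,95,140,125),(285,70,140,125)]):
    cv2.imwrite(f"pics/tc{i}.png",cv2.resize(p[y:y+h,x:x+w,::-1],None,fx=5,fy=4.5,interpolation=cv2.INTER_CUBIC)[:600])
    m=(p[y:y+h,x:x+w].max(-1)<45)&(d[y:y+h,x:x+w]>0)
    v,u=np.nonzero(m);Q=P(c,u+x,v+y,d[y:y+h,x:x+w][m])
    k=Q[:,2]>150; Q=Q[k]; print(len(Q),np.percentile(Q,[1,10,50,90,99],axis=0).round(0).tolist(),u[k].min()+x,u[k].max()+x)
p,d,c=load("scene0")
for i,(x,y,w,h) in enumerate([(170,235,120,130),(150,60,120,130)]):
    m=(p[y:y+h,x:x+w].max(-1)<45)&(d[y:y+h,x:x+w]>0)
    v,u=np.nonzero(m);Q=P(c,u+x,v+y,d[y:y+h,x:x+w][m])
    k=Q[:,2]>150; Q=Q[k]; print(len(Q),np.percentile(Q,[1,10,50,90,99],axis=0).round(0).tolist())
E
```

```text
407 [[481.0, 178.0, 237.0], [484.0, 186.0, 242.0], [490.0, 229.0, 244.0], [495.0, 271.0, 245.0], [499.0, 280.0, 246.0]] 91 150
448 [[525.0, -261.0, 249.0], [529.0, -251.0, 256.0], [538.0, -209.0, 259.0], [546.0, -167.0, 260.0], [550.0, -159.0, 261.0]] 337 397
170 [[485.0, 185.0, 240.0], [489.0, 197.0, 242.0], [493.0, 237.0, 245.0], [497.0, 272.0, 247.0], [499.0, 281.0, 248.0]]
173 [[529.0, -254.0, 254.0], [532.0, -244.0, 256.0], [539.0, -203.0, 259.0], [547.0, -165.0, 261.0], [550.0, -157.0, 263.0]]
```

View pics/tc0.png

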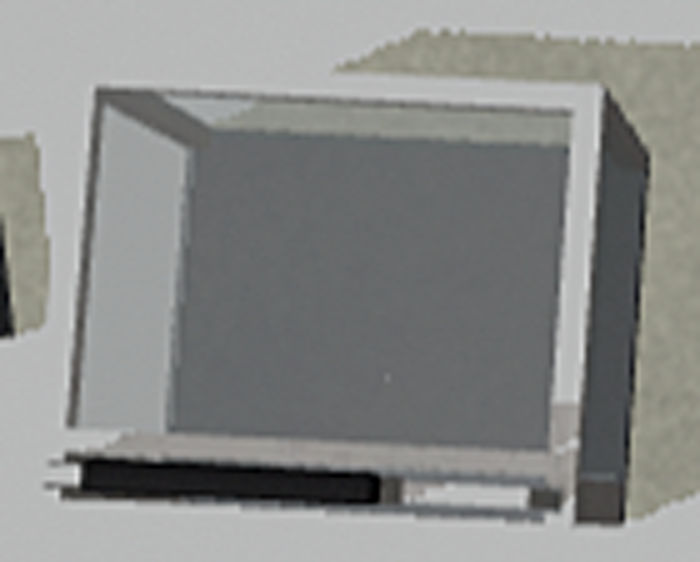

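View pics/tc1.png

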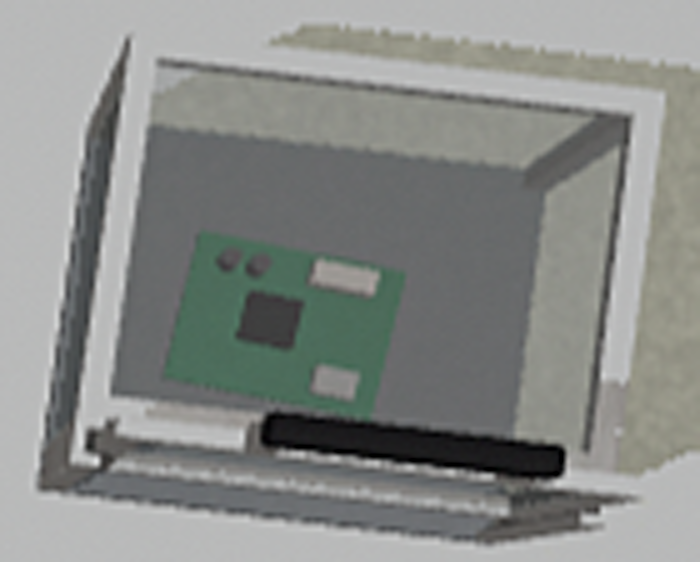

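```bash
python3 - <<'E'
from h import *
for n,boxes in (("top0",[(75,95,140,125),(285,70,140,125)]),("scene0",[(170,235,120,130),(150,60,120,130)])):
  p,d,c=load(n)
  for x,y,w,h in boxes:
    m=(p[y:y+h,x:x+w].max(-1)<45)&(d[y:y+h,x:x+w]>0)
    v,u=np.nonzero(m);Q=P(c,u+x,v+y,d[y:y+h,x:x+w][m]);Q=Q[Q[:,2]>150]
    zt=np.median(Q[:,2]);Q=Q[abs(Q[:,2]-zt)<5]
    r=cv2.minAreaRect(Q[:,:2].astype(np.float32));print(n,np.round(np.array(r[0]),1),np.round(r[1],1),r[2],zt)
    vx,vy,x0,y0=cv2.fitLine(Q[:,:2].astype(np.float32),cv2.DIST_L2,0,.1,.1).ravel();print(np.degrees(np.arctan2(vy,vx)),x0,y0)
E
```

```text
top0 [489.8 229.8] [104.   12.3] 85.39864349365234 243.88027949347133
85.44692 489.77505 229.59166
top0 [ 537.8 -210.7] [105.6  12.4] 80.97162628173828 258.5443827007394
80.93776 537.62354 -209.48074
scene0 [492.3 233.6] [100.2   8.4] 85.72618865966797 244.5976123724588
85.4297 492.8729 236.44647
scene0 [ 538.8 -206.3] [102.1  10. ] 81.196533203125 258.9221296901402
81.01975 539.02466 -205.1827
```

Emit:
{"fn": "arm_command", "kwargs": {"rot": [[0,0,-6.5],[0,0,-6.5],[0,0,-6.5],[0,0,-6.5],[0,0,-6.5]], "slide": [[0,0,40],[0,0,40],[0,0,40],[15,-20,30],[25,-30,0]], "gripper": [85,85,85,85,85]}}

```text
clock: 0.57
eef_pos: [179.2, 582.2, 342.1]
tool_rot: [-3.133, 0.017, 0.764]
force: [1.0, 0.7, 0.9]
width: 85.2
```

Emit:
{"fn": "arm_command", "kwargs": {"rot": [[0,0,-6.5],[0,0,-6.5],[0,0,-6.5],[0,0,-6.5],[0,0,-6.5]], "slide": [[25,-30,0],[25,-30,0],[25,-30,0],[25,-30,0],[25,-30,0]], "gripper": [85,85,85,85,85]}}

```text
clock: 0.98
eef_pos: [306.2, 427.6, 344.5]
tool_rot: [-3.128, 0.014, 0.175]
force: [1.0, 1.4, -0.6]
width: 85.3
```

Emit:
{"fn": "arm_command", "kwargs": {"rot": [[0,0,-5],[0,0,-5],[0,0,-4],[0,0,0],[0,0,0]], "slide": [[27,-28,0],[27,-28,0],[27,-28,0],[27,-28,0],[25,-28,0]], "gripper": [85,85,85,85,85]}}

```text
clock: 1.4
eef_pos: [442.6, 278.7, 344.7]
tool_rot: [-3.127, 0.015, -0.086]
force: [1.1, 0.3, 0.1]
width: 84.9
```

```bash
python3 - <<'E'
from cell import telemetry,get_image,get_calibration
import cv2,numpy as np
s=telemetry.read_state();print(s['eef_pos'],s['tool_rot'],s['qpos'])
n="wrist";c=get_calibration(n);p,d=get_image(n);print(c)
cv2.imwrite("pics/w1.png",p[:,:,::-1]);np.savez("w1.npz",p=p,d=d,c=np.array(c,dtype=object))
E
```

```text
[442.60879197 278.67875858 344.71663476] [-3.12708914  0.01498964 -0.08599734] [-0.96639069  0.33264497  0.51523483  1.64631303 -0.19419046  1.21454873
 -0.49173143]
{'fx': 328.8398522763229, 'fy': 328.8398522763229, 'cx': 258.05386835287567, 'cy': 190.43293024434294, 'xyz': array([450.84996385, 343.09936813, 526.43393627]), 'attitude': array([-0.25632056,  0.01511367, -0.08566505])}
```

View pics/w1.png

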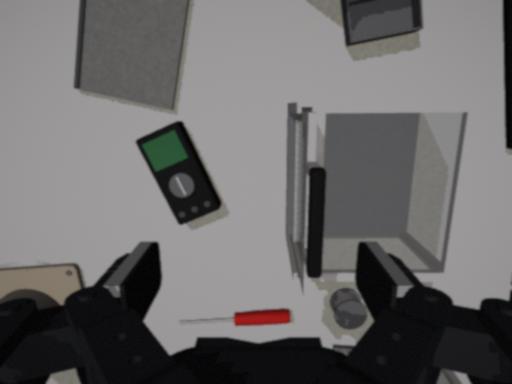

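```bash
cat >> h.py <<'E'
def bar(p,d,c,x,y,w,h,zt,tol=8):
    m=(p[y:y+h,x:x+w].max(-1)<50)&(d[y:y+h,x:x+w]>0)
    v,u=np.nonzero(m);Q=P(c,u+x,v+y,d[y:y+h,x:x+w][m]);Q=Q[abs(Q[:,2]-zt)<tol]
    r=cv2.minAreaRect(Q[:,:2].astype(np.float32))
    vx,vy,x0,y0=cv2.fitLine(Q[:,:2].astype(np.float32),cv2.DIST_L2,0,.1,.1).ravel()
    print(len(Q),np.round(r[0],1),np.round(r[1],1),r[2],np.median(Q[:,2]),np.degrees(np.arctan2(vy,vx)),x0,y0)
E
python3 - <<'E'
from h import *
p,d,c=load("w1"); bar(p,d,c,295,150,45,140,244); 
E
```

```text
1583 [490.1 233.5] [103.3  13.2] 85.52021789550781 244.81402007285874 85.23771 489.75336 236.5876
```

Emit:
{"fn": "arm_command", "kwargs": {"rot": [[-0.8,-0.8,0.3],[0,0,0],[0,0,0]], "slide": [[24,-24,-5],[22,-22,0],[0,0,-30]], "gripper": [85,85,85]}}

```text
clock: 1.7
eef_pos: [498.5, 222.6, 314.8]
tool_rot: [-3.141, -0.017, -0.1]
force: [2.2, -1.0, 1.3]
width: 85.4
```

Emit:
{"fn": "arm_command", "kwargs": {"rot": [[0,0.8,1],[0,0,0],[0,0,0]], "slide": [[-8,9,-25],[0,0,-20],[0,0,0]], "gripper": [85,85,85]}}

```text
clock: 1.95
eef_pos: [488.7, 228.0, 264.1]
tool_rot: [3.137, 0.003, -0.088]
force: [-1.2, -0.8, -0.1]
width: 85.0
```

Emit:
{"fn": "arm_command", "kwargs": {"rot": [[0,0,0.4],[0,0,0],[0,0,0]], "slide": [[1,3,-25],[0,0,-18],[0,0,0]], "gripper": [85,85,85]}}

```text
clock: 2.2
eef_pos: [490.1, 232.0, 221.4]
tool_rot: [3.138, 0.002, -0.081]
force: [-0.6, -0.5, 0.6]
width: 85.3
```

Well placed over the bar; close.

Emit:
{"fn": "arm_command", "kwargs": {"rot": [[0,0,0],[0,0,0],[0,0,0],[0,0,0],[0,0,0]], "slide": [[0,0,-2],[0,0,0],[0,0,0],[0,0,0],[0,0,0]], "gripper": [20,10,8,8,8]}}

```text
clock: 2.62
eef_pos: [492.5, 233.9, 224.5]
tool_rot: [-3.141, -0.004, -0.08]
force: [0.1, -0.3, -0.1]
width: 25.3
```

Emit:
{"fn": "arm_command", "kwargs": {"rot": [[0,0,0],[0,0,0],[0,0,0],[0,0,0],[0,0,0]], "slide": [[0,0,0],[0,0,0],[0,0,0],[0,0,0],[0,0,0]], "gripper": [8,8,8,8,8]}}

```text
clock: 3.03
eef_pos: [493.5, 234.3, 226.6]
tool_rot: [-3.139, -0.007, -0.08]
force: [-0.0, -0.1, -0.1]
width: 8.0
```

```bash
python3 - <<'E'
from cell import telemetry,get_image,get_calibration
import cv2,numpy as np
s=telemetry.read_state();print(s['eef_pos'],s['tool_rot'],s['force'],s['width'])
for n in("wrist","top"):
    c=get_calibration(n);p,d=get_image(n)
    np.savez(n+"2.npz",p=p,d=d,c=np.array(c,dtype=object));cv2.imwrite(f"pics/{n}2.png",p[:,:,::-1])
E
```

```text
[493.54818082 234.32539032 226.55583459] [-3.13918171 -0.006523   -0.07970065] [-0.04677932 -0.10818845 -0.14654793] 7.972321769316886
```

View pics/wrist2.png

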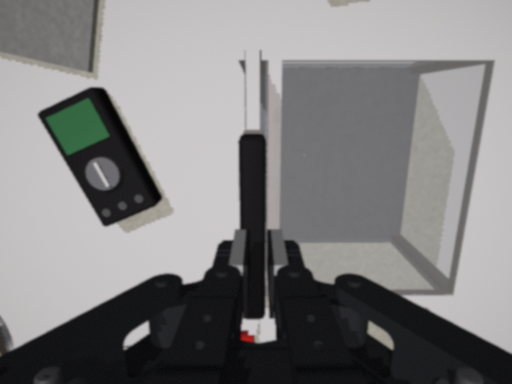

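View pics/top2.png

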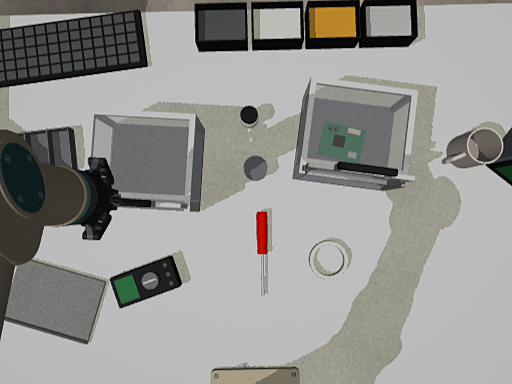

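```bash
python3 - <<'E'
from h import *
p,d,c=load("wrist2"); print(c)
for v in (150,180,210,225,240,250,260,280,300):
  print(v,[tuple(P(c,u,v,d[v,u])[0].round(0).astype(int)) for u in (238,245,254,262,275)])
cv2.imwrite("pics/w2c.png",cv2.resize(p[110:350,180:340,::-1],None,fx=2.5*1.6,fy=2.5,interpolation=2))
E
```

```text
{'fx': 328.8398522763229, 'fy': 328.8398522763229, 'cx': 258.05386835287567, 'cy': 190.43293024434294, 'xyz': array([497.65562066, 301.27342976, 407.49035065]), 'attitude': array([-0.26842747, -0.00636937, -0.07929148])}
150 [(np.int64(471), np.int64(243), np.int64(1)), (np.int64(490), np.int64(278), np.int64(245)), (np.int64(495), np.int64(278), np.int64(245)), (np.int64(499), np.int64(277), np.int64(244)), (np.int64(509), np.int64(263), np.int64(152))]
180 [(np.int64(467), np.int64(206), np.int64(2)), (np.int64(489), np.int64(262), np.int64(244)), (np.int64(494), np.int64(262), np.int64(245)), (np.int64(498), np.int64(262), np.int64(244)), (np.int64(508), np.int64(238), np.int64(151))]
210 [(np.int64(463), np.int64(166), np.int64(2)), (np.int64(488), np.int64(247), np.int64(246)), (np.int64(492), np.int64(246), np.int64(245)), (np.int64(496), np.int64(246), np.int64(245)), (np.int64(506), np.int64(213), np.int64(151))]
225 [(np.int64(461), np.int64(145), np.int64(2)), (np.int64(487), np.int64(239), np.int64(246)), (np.int64(492), np.int64(238), np.int64(245)), (np.int64(496), np.in
[... 572 characters left out ...]
, np.int64(246), np.int64(298)), (np.int64(489), np.int64(245), np.int64(298)), (np.int64(490), np.int64(218), np.int64(246)), (np.int64(494), np.int64(217), np.int64(245)), (np.int64(500), np.int64(245), np.int64(299))]
280 [(np.int64(487), np.int64(246), np.int64(314)), (np.int64(489), np.int64(239), np.int64(302)), (np.int64(489), np.int64(206), np.int64(246)), (np.int64(493), np.int64(205), np.int64(245)), (np.int64(499), np.int64(241), np.int64(306))]
300 [(np.int64(488), np.int64(244), np.int64(321)), (np.int64(488), np.int64(230), np.int64(301)), (np.int64(488), np.int64(193), np.int64(245)), (np.int64(492), np.int64(192), np.int64(244)), (np.int64(499), np.int64(235), np.int64(310))]
```

View pics/w2c.png

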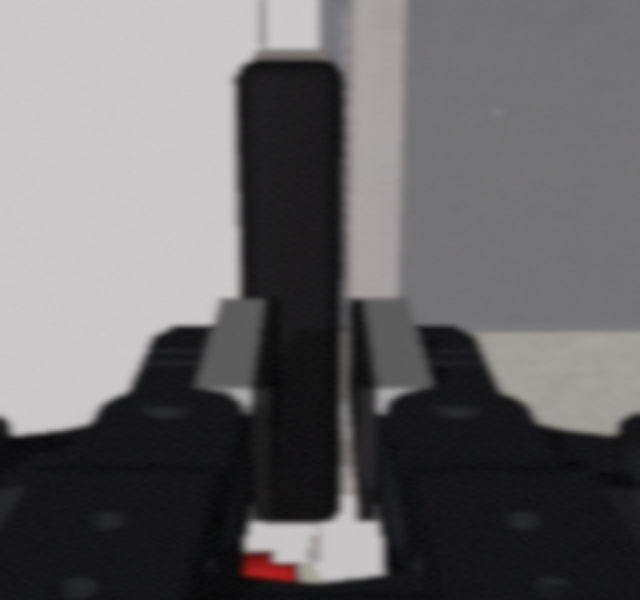

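```bash
python3 - <<'E'
from h import *
for n in("wrist0","w1"):
  p,d,c=load(n); 
  s={"wrist0":193.2,"w1":344.7}[n]
  for u,v in ((148,244),(140,255),(368,246),(378,256)):
    print(n,u,v,p[v,u],P(c,u,v,d[v,u])[0].round(0), 'above TCP',P(c,u,v,d[v,u])[0][2]-s)
E
```

```text
wrist0 148 244 [48 49 49] [127. 591. 250.] above TCP 57.09524941606617
wrist0 140 255 [45 44 45] [127. 591. 260.] above TCP 67.25707307203965
wrist0 368 246 [30 30 30] [147. 678. 253.] above TCP 59.779783891851935
wrist0 378 256 [53 52 53] [147. 679. 261.] above TCP 68.29703152989879
w1 148 244 [65 65 65] [400. 292. 403.] above TCP 58.500621347037054
w1 140 255 [64 63 63] [400. 292. 412.] above TCP 67.60763524543387
w1 368 246 [47 47 48] [488. 285. 405.] above TCP 60.0582036768854
w1 378 256 [69 68 69] [489. 284. 412.] above TCP 67.65247815679737
```

Emit:
{"fn": "arm_command", "kwargs": {"rot": [[0,0,0],[0,0,0],[0,0,0],[0,0,0],[0,0,0]], "slide": [[0,0,0],[0,0,0],[0,0,0],[-1,-1,0],[0,0,0]], "gripper": [85,85,85,85,85]}}

```text
clock: 3.55
eef_pos: [492.2, 233.1, 226.1]
tool_rot: [-3.14, -0.006, -0.08]
force: [1.0, 0.1, -0.1]
width: 68.1
```

Emit:
{"fn": "arm_command", "kwargs": {"rot": [[0,0,0],[0,0,0],[0,0,0],[0,0,0]], "slide": [[-1,0,0],[0,0,-15],[0,0,-15],[0,0,-5]], "gripper": [85,85,85,85]}}

```text
clock: 3.88
eef_pos: [492.4, 233.7, 191.9]
tool_rot: [-3.137, -0.009, -0.08]
force: [0.2, -0.1, 0.5]
width: 85.4
```

```bash
cat > snap.py <<'E'
import sys
from cell import telemetry,get_image,get_calibration
import cv2,numpy as np
s=telemetry.read_state();print(s['clock'],s['eef_pos'].round(1) if hasattr(s['eef_pos'],'round') else s['eef_pos'],s['force'],s['width'])
k=sys.argv[1]
for n in sys.argv[2:]:
    c=get_calibration(n);p,d=get_image(n)
    np.savez(n+k+".npz",p=p,d=d,c=np.array(c,dtype=object));cv2.imwrite(f"pics/{n}{k}.png",p[:,:,::-1])
E
python3 snap.py 3 wrist scene; python3 - <<'E'
from h import *
p,d,c=load("scene3"); cv2.imwrite("pics/s3c.png",cv2.resize(p[200:384,200:450,::-1],None,fx=3,fy=3))
E
```

```text
3.8833 [492.4 233.7 191.9] [ 0.17166548 -0.10652993  0.46445383] 85.42315668900267
```

View pics/wrist3.png

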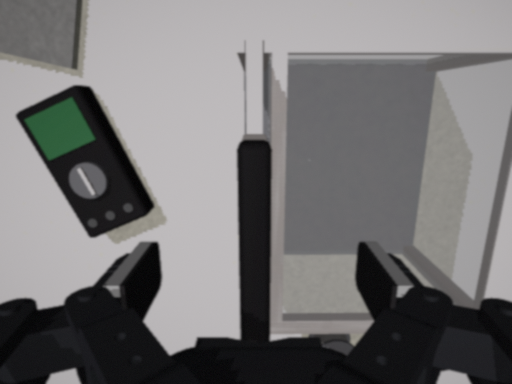

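View pics/s3c.png

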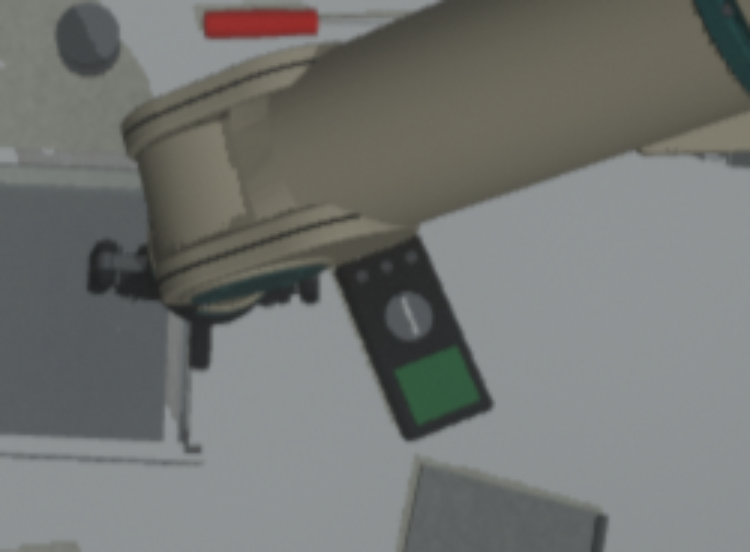

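Emit:
{"fn": "arm_command", "kwargs": {"rot": [[0,0.4,0],[0,0,0],[0,0,0],[0,0,0],[0,0,0]], "slide": [[-2,-1,-10],[0,0,-10],[0,0,0],[0,0,0],[0,0,0]], "gripper": [85,85,40,20,5]}}

```text
clock: 4.4
eef_pos: [491.5, 232.9, 172.1]
tool_rot: [-3.137, -0.004, -0.08]
force: [-0.9, 0.9, 0.4]
width: 51.1
```

Emit:
{"fn": "arm_command", "kwargs": {"rot": [[0,0,0],[0,0,0],[0,0,0],[0,0,0]], "slide": [[0,0,0],[0,0,0],[0,0,0],[0,0,0]], "gripper": [0,0,0,0]}}

```text
clock: 4.73
eef_pos: [490.4, 233.1, 172.5]
tool_rot: [-3.136, -0.002, -0.08]
force: [2.6, -2.0, -4.1]
width: 13.1
```

Emit:
{"fn": "arm_command", "kwargs": {"rot": [[0,0,0],[0,0,0],[0,0,0],[0,0,0]], "slide": [[0,0,8],[0,0,12],[0,0,12],[0,0,8]], "gripper": [0,0,0,0]}}

```text
clock: 5.07
eef_pos: [490.4, 232.9, 211.3]
tool_rot: [-3.139, -0.001, -0.08]
force: [1.9, 0.9, -7.9]
width: 13.3
```

Force −7.9 N, so the sash is coming up. 13 mm more to the stop.

Emit:
{"fn": "arm_command", "kwargs": {"rot": [[0,0,0],[0,0,0],[0,0,0]], "slide": [[0,0,7],[0,0,5],[0,0,2]], "gripper": [0,0,0]}}

```text
clock: 5.32
eef_pos: [490.3, 232.8, 225.9]
tool_rot: [-3.14, -0.002, -0.08]
force: [7.1, 1.0, -29.9]
width: 13.2
```

Emit:
{"fn": "arm_command", "kwargs": {"rot": [[0,0,0],[0,0,0],[0,0,0],[0,0,0],[0,0,0]], "slide": [[0,0,-1],[0,0,0],[0,0,0],[0,0,0],[0,0,0]], "gripper": [0,85,85,85,85]}}

```text
clock: 5.73
eef_pos: [490.8, 233.0, 227.5]
tool_rot: [-3.138, -0.003, -0.08]
force: [0.6, 0.6, 0.2]
width: 61.0
```

Emit:
{"fn": "arm_command", "kwargs": {"rot": [[0,0,0],[0,0,0],[0,0,0],[0,0,0],[0,0,0]], "slide": [[0,0,0],[0,0,0],[0,0,20],[0,0,30],[0,0,30]], "gripper": [85,85,85,85,85]}}

```text
clock: 6.15
eef_pos: [486.1, 231.1, 304.5]
tool_rot: [3.138, 0.008, -0.081]
force: [1.4, -0.2, -0.1]
width: 85.2
```

Emit:
{"fn": "arm_command", "kwargs": {"rot": [[0,0,0],[0,0,-1],[0,0,-1],[0,0,-1],[0,0,-1]], "slide": [[0,-15,15],[0,-35,0],[4,-40,0],[5,-40,0],[5,-40,0]], "gripper": [85,85,85,85,85]}}

```text
clock: 6.57
eef_pos: [502.5, 69.2, 327.1]
tool_rot: [-3.133, -0.003, -0.13]
force: [0.1, -0.2, -0.5]
width: 85.2
```

Emit:
{"fn": "arm_command", "kwargs": {"rot": [[0,0,-0.4],[0,0,0],[0,0,0],[0,0,0],[0,0,0]], "slide": [[5,-40,0],[5,-40,0],[5,-40,0],[5,-40,0],[5,-30,0]], "gripper": [85,85,85,85,85]}}

```text
clock: 6.98
eef_pos: [526.4, -130.8, 328.9]
tool_rot: [-3.132, -0.006, -0.138]
force: [1.3, -0.3, 0.7]
width: 85.1
```

Emit:
{"fn": "arm_command", "kwargs": {"rot": [[0,0,0],[0,0,0],[0,0,0]], "slide": [[3,-30,0],[2,-30,0],[0,0,0]], "gripper": [85,85,85]}}

```text
clock: 7.23
eef_pos: [529.9, -203.0, 329.6]
tool_rot: [-3.138, -0.007, -0.149]
force: [-0.4, -0.2, -0.3]
width: 85.1
```

```bash
python3 snap.py 4 wrist top
```

```text
7.2333 [ 529.9 -203.   329.6] [-0.40812126 -0.21112734 -0.32078858] 85.09707889737447
```

View pics/wrist4.png

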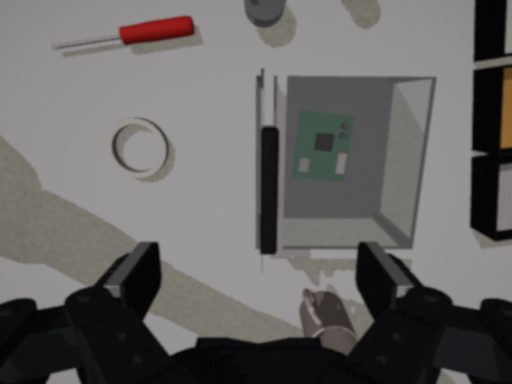

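View pics/top4.png

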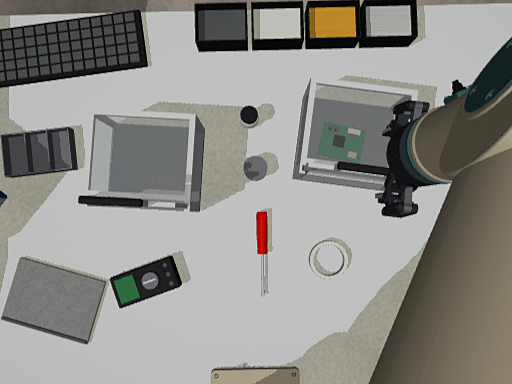

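```bash
python3 - <<'E'
from h import *
p,d,c=load("wrist4"); bar(p,d,c,250,118,40,145,259)
p,d,c=load("top4"); bar(p,d,c,70,185,90,30,297)
E
```

```text
2001 [ 538.2 -209.2] [104.4  12.5] 81.60208129882812 259.361363110209 81.19878 538.48474 -205.96045
470 [489.8 229.6] [103.8  12.5] 85.26192474365234 296.3685682990006 85.37465 489.67307 228.77118
```

Emit:
{"fn": "arm_command", "kwargs": {"rot": [[0,0.3,-0.3],[0,0,0],[0,0,0],[0,0,0]], "slide": [[8,-6,0],[0,0,-25],[0,0,-25],[0,0,0]], "gripper": [85,85,85,85]}}

```text
clock: 7.67
eef_pos: [541.2, -196.7, 278.9]
tool_rot: [-3.129, -0.004, -0.142]
force: [-0.1, 1.0, -0.7]
width: 85.1
```

Emit:
{"fn": "arm_command", "kwargs": {"rot": [[-0.7,0,-0.7],[0,0,0],[0,0,0],[0,0,0]], "slide": [[-3,-12,0],[0,0,-20],[0,0,-15],[0,0,0]], "gripper": [85,85,85,85]}}

```text
clock: 8.0
eef_pos: [540.2, -206.7, 246.8]
tool_rot: [3.141, -0.01, -0.149]
force: [-0.2, 0.1, 0.6]
width: 85.3
```

Emit:
{"fn": "arm_command", "kwargs": {"rot": [[0,0.4,-0.3],[0,0,0],[0,0,0],[0,0,0],[0,0,0]], "slide": [[-2,-2,0],[0,0,-20],[0,0,-20],[0,0,-18],[0,0,0]], "gripper": [85,85,85,85,85]}}

```text
clock: 8.42
eef_pos: [542.9, -211.1, 196.4]
tool_rot: [3.137, -0.016, -0.153]
force: [-0.6, 0.7, -0.3]
width: 84.7
```

Emit:
{"fn": "arm_command", "kwargs": {"rot": [[0.2,0.7,0],[0,0,0],[0,0,0]], "slide": [[-4,1,-5],[0,0,-3],[0,0,0]], "gripper": [85,85,85]}}

```text
clock: 8.67
eef_pos: [540.7, -211.4, 192.1]
tool_rot: [3.137, -0.007, -0.153]
force: [0.1, -0.5, 0.6]
width: 85.0
```

Emit:
{"fn": "arm_command", "kwargs": {"rot": [[0,0.3,0],[0,0,0],[0,0,0],[0,0,0],[0,0,0]], "slide": [[-3,1,-4],[0,0,0],[0,0,0],[0,0,0],[0,0,0]], "gripper": [85,60,30,5,0]}}

```text
clock: 9.08
eef_pos: [539.2, -211.2, 191.0]
tool_rot: [3.136, -0.006, -0.153]
force: [-0.5, -0.2, 0.6]
width: 38.1
```

Emit:
{"fn": "arm_command", "kwargs": {"rot": [[0,0,0],[0,0,0],[0,0,0],[0,0,0]], "slide": [[0,0,0],[0,0,0],[0,0,0],[0,0,0]], "gripper": [0,0,0,0]}}

```text
clock: 9.42
eef_pos: [538.6, -211.2, 191.1]
tool_rot: [3.136, -0.005, -0.153]
force: [-0.7, -0.2, -0.6]
width: 13.0
```

Emit:
{"fn": "arm_command", "kwargs": {"rot": [[0,0,0],[0,0,0],[0,0,0],[0,0,0],[0,0,0]], "slide": [[0,0,-8],[0,0,-12],[0,0,-12],[0,0,-12],[0,0,-8]], "gripper": [0,0,0,0,0]}}

```text
clock: 9.83
eef_pos: [538.7, -211.2, 137.5]
tool_rot: [3.136, -0.008, -0.153]
force: [-1.0, 0.5, 3.4]
width: 12.9
```

Moved 53.6 mm at 3.4 N; about 9 mm left.

Emit:
{"fn": "arm_command", "kwargs": {"rot": [[0,0,0],[0,0,0],[0,0,0]], "slide": [[0,0,-5],[0,0,-3],[0,0,-2]], "gripper": [0,0,0]}}

```text
clock: 10.08
eef_pos: [538.8, -211.0, 129.7]
tool_rot: [3.139, -0.008, -0.154]
force: [-7.6, 5.2, 27.2]
width: 13.2
```

Emit:
{"fn": "arm_command", "kwargs": {"rot": [[0,0,0],[0,0,0],[0,0,0],[0,0,0],[0,0,0]], "slide": [[0,0,1],[0,0,0],[0,0,0],[0,0,0],[0,0,0]], "gripper": [0,85,85,85,85]}}

```text
clock: 10.5
eef_pos: [539.0, -211.3, 129.7]
tool_rot: [3.139, -0.009, -0.154]
force: [-0.5, 0.5, -0.1]
width: 61.2
```

Emit:
{"fn": "arm_command", "kwargs": {"rot": [[0,0,0],[0,0,0],[0,0,0],[0,0,0],[0,0,0]], "slide": [[0,0,0],[0,0,0],[0,0,20],[0,0,35],[0,0,40]], "gripper": [85,85,85,85,85]}}

```text
clock: 10.92
eef_pos: [532.6, -207.8, 217.8]
tool_rot: [3.142, 0.011, -0.154]
force: [1.6, -0.1, -0.3]
width: 84.9
```

Emit:
{"fn": "arm_command", "kwargs": {"rot": [[0,0,0],[0,0,0],[0,0,0],[0,0,0]], "slide": [[0,0,40],[0,0,40],[0,0,0],[0,0,0]], "gripper": [85,85,85,85]}}

```text
clock: 11.25
eef_pos: [535.2, -210.1, 308.9]
tool_rot: [3.138, -0.001, -0.154]
force: [0.0, 0.6, -0.3]
width: 85.3
```

```bash
python3 snap.py 5 wrist top
```

```text
11.25 [ 535.2 -210.1  308.9] [ 0.01463616  0.64645074 -0.31815016] 85.26238921249195
```

View pics/wrist5.png

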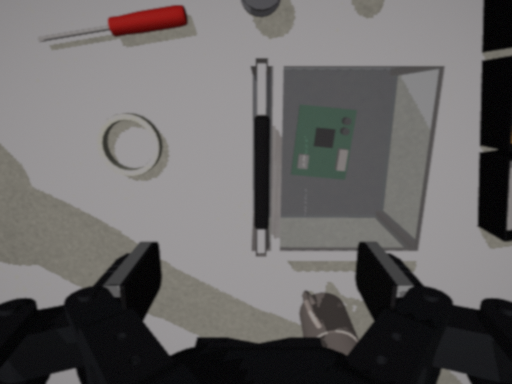

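View pics/top5.png

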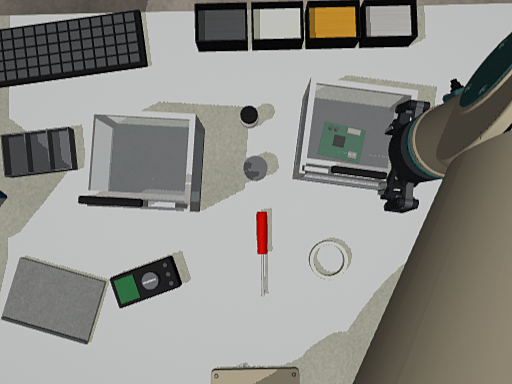

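```bash
python3 - <<'E'
from h import *
p,d,c=load("wrist5"); bar(p,d,c,235,100,60,150,197)
p,d,c=load("top5"); bar(p,d,c,70,185,90,30,297)
E
```

```text
1591 [ 538.8 -209.6] [104.2  12.6] 81.04705810546875 199.01167771935388 80.9406 539.0845 -206.32013
468 [489.8 229.5] [103.2  12.6] 85.20391845703125 296.2697730452962 85.46458 489.65073 228.57864
```

```bash
python3 -c "
from cell import ctrl;print(ctrl.finish_job())"
```

```text
the job is handed in; nothing more can be done
None
```

Both sashes are where the task wanted them. I gripped each handle, raised the empty chamber's sash to its stop and pressed the board chamber's sash shut. The job was handed in at about 11 s.

| Sash | Force at the stop | Bar top in the last picture | Sash position | Needed |
|---|---|---|---|---|
| Empty chamber | about 30 N | 296 mm | about 0.099 m | above 0.085 m |
| Board chamber | about 27 N | 199 mm | about 0.002 m | below 0.012 m |

At hand-in the gripper was open and well above the board chamber. The force reading was about zero, so the robot was touching nothing. `finish_job()` returns no verdict, so the result is based on these checks.

- **Height disagreement:** the reported TCP height did not match the cameras. The fingertips are really about 45 mm higher than the reported TCP.
- **Missed first grasp:** because of that, the first grasp closed above the empty chamber's handle without touching it. I corrected it from the wrist picture, and both grips after that held at about 13 mm on the 14 mm bars.

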